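# Raise the fume hood sash onto its catch

### The arm

A 6-joint arm with a two-finger parallel gripper is mounted at the origin on a cart in front of the work surface, level with it; the furniture and walls round the work are solid. World frame = base frame: x ahead of the robot, y to its left, z up, the work surface at z = 0. Lengths are in m, angles in rad, forces in N, time in s.
With the tool pointing down it reaches from about 0.25 to 0.775 m from the base axis. Payload 4 kg.
Tool frame: the origin (TCP) lies at the very end of the fingers, on their centre line; the grasp point (between the pads) lies 19 mm behind it (robot.hold_point_z is the distance from the TCP to the grasp point, in m); z points along the fingers, y is the line along which they close (so a half turn about z gives the same grasp; the last joint's range is limited). The gripper opens to 94 mm and grips with 3 to 60 N. Pads are 16 mm wide; open, the fingers measure 119 mm over their backs; the gripper's body (75 mm by 177 mm) begins 78 mm behind the grasp point.
Start: joints at [-1.312, 0.087, 1.371, -0, 1.684, -0.103], TCP at [0.195, -0.514, 0.206] pointing down, gripper open.
Joint ranges: [-3.1, 3.1], [-0.76, 2.03], [0.27, 2.55], [-1.08, 4.22], [0.17, 2.65], [-2.57, 2.57]. Speed limits (rad/s): [2.79, 2.79, 3.14, 3.14, 3.14, 3.14].

### API

Orientations are given as [roll, pitch, yaw] about the fixed x, y, z axes, in that order (R = Rz(yaw) Ry(pitch) Rx(roll)).
In Python, from bench import robot gives the robot as it stands.
- The arm moves only by the tool carry_out, never from a script. Its argument "steps" is a list of rows, each a list of 3 entries, a list of its own where there are three numbers: the shift along the tool's x, y, z in m, then the turn about the tool's z in units of 10 degrees (1.0 is 10 degrees), then the closure, from -1 (fully open) to 1 (shut). In form: [[[tx, ty, tz], roll, jaw], ...]. A call has 1 to 10 rows; each row is the pose to reach, as a shift and turn from the pose commanded when the call began, along the tool's axes at that moment; what a row does not reach only later rows make up. A row lasts 1/8 s, in which the tool goes at most 62.5 mm and 10.7 degrees, less where a joint would pass 70% of its speed; a pose out of reach is approached as far as the arm can. A call with a gripper value outside its range is refused whole. The fingers move at their own pace and stop on an object; the grip force is fixed at half the most. Time passes only in rows, so rows that repeat a pose let the fingers close. It gives the time, the measured TCP pose, the force, the opening and the grip force at its end, in the units of the state.
- robot.get_obs(): the state, without advancing time (a new reading comes with each control period).
- robot.snapshot(name): name is "side" or "top"; returns a dict with "image" (420x560x3 uint8, red, green, blue), "z_map" (420x560 float32, m along the optical axis (not along the pixel's ray), 0 where there is no reading), "mtx" (3x3 intrinsics, pixels), "D" ([k1, k2, p1, p2, k3] as OpenCV has them; the pictures are not rectified), "R" (3x3) and "t" (3): a world point X has camera coordinates R X + t. Camera axes: x right, y down, z forward; pixel columns grow to the right and rows downward; lengths in m; the calibration is good to about 2 mm. A picture is of the moment at which its call begins.
- robot.close_job(): hands the job in; it is judged then, once.
The state is a dict: "time": time; "joint_positions": joint angles; "qvel": joint speeds; "joint_torque": joint torques, N m; "tool_pos": TCP position; "ee_rot": TCP orientation; "wrist_force": force on the tool from outside, world axes, zero at the start; "wrist_torque": the same for the moment, N m; "width": finger opening in m; "finger_force": force on a finger pad.
Only numpy, scipy, OpenCV 4.12 (cv2) and the standard library are available. Lean on these libraries where they do the work, as an engineer would, in place of code of your own. Each camera call takes 0.05 s, during which the arm holds its last target. There are 200 camera calls.

### The job

Open the small fume hood: with the fingers, push up under the blue lip of its clear sash and raise it slowly to the height of the red mark, on past the sprung brass catch by feel until it meets the rubber stop, then ease it back down so that it stays up by itself, resting on the catch. The sash is light, so never push on it with more than about 16 newtons and never let it drop; leave the catch itself, the flask and the vials alone.

Things in the scene. Friction and masses are not known exactly. Their poses are not given: they have to be found in the camera images.
- hood: Fixed benchtop fume hood, white and aluminium, clear sides, 240 deep x 290 wide x 426 high, with a counterweight channel out to 180 left of the middle; open at the front under the sash. Origin on the bench, middle of the front opening; x points into the hood (horizontal), y to its left, z up. Fronts of the two uprights: x = 10, y = +-106 to +-140. All sizes in mm.
- sash: Clear sash, aluminium border, 208 wide x 173 high, slides only straight up, 154 mm. Starts at the bottom, its underside 90 above the bench. Counterbalanced but for 2 to 5 N, so it sinks when let go (friction 0.6 N, drag 20 N per m/s). Origin: middle of its underside, below the pane. A steel tab at its right edge, 60 to 70 above the underside, works with the catch.
- lip (a point): Middle of the lower front edge of the blue finger lip: a ledge along the bottom of the sash, 170 wide, 8 thick, standing out 39 from the pane toward the robot, its underside level with the sash's. Push up under it.
- stop_rail: White strip 30 wide x 174 high on the right upright's front, at a height that varies. Carries a dark block with a brass pawl (the catch, 20 long; its spring adds about 3 N; swings up to let the tab past, then falls back under it) and, above it, a black rubber stop that yields 1 mm per 6 N. Origin on the strip's back face, at the middle of the red mark.
- mark (a point): Middle of the red mark on the white strip, a band 60 high: working height of the sash's underside. The catch is set by hand, so the sash comes to rest anywhere in the band, 30 below to 30 above this point; only feel tells. The pawl resists from about 18 to 6 below that resting height, falls in when the sash is 2 to 5 above it, and at 6 above it the tab meets the rubber stop.
- flask: Conical flask with blue liquid, 63 diameter x 105 high, standing inside the hood, its middle 110 mm or more behind the front opening. Origin at the middle of its underside.
- vial_violet: Violet sample vial with black cap, 29 diameter x 57 high, standing on the bench to the right of the hood's opening. Origin at the middle of its underside.
- vial_stray: Clear sample vial with black cap, 26 diameter x 56 high, standing on the bench to the left of the hood's opening. Origin at the middle of its underside.

How it is judged:
On the way, in this order (a step that is already met when the one before it is completed fails the run):
1. the fingers carry the sash from below, at least 12 mm above its bottom position (height (world z) of lip above 0.102 m and contact force between sash and the fingers above 0.5 N), for 0.2 s.
2. the sash has reached the catch on the stop rail, no more than 36 mm below the middle of the mark (contact force between sash and stop_rail above 0.5 N and z of lip in the frame of mark above -0.036 m), for 0.1 s.
At the end, for the whole second after the job is handed in: The sash is at rest and stands on the catch of the stop rail by itself (at least 0.5 N of its weight on it), its underside within 36 mm of the middle of the red mark (all of step 2 and z of lip in the frame of mark below 0.036 m and linear speed of sash below 0.01 m/s); the robot touches nothing.
It fails at once if the robot pushes on the sash with more than 16 N (contact force between sash and the fingers above 16 N or contact force between sash and the arm above 16 N).
It fails at once if the sash is dropped or jerked (faster than 0.15 m/s) (linear speed of sash above 0.15 m/s).
It fails at once if the robot works the catch or leans on the stop rail (more than 2 N) (contact force between stop_rail and the fingers above 2 N or contact force between stop_rail and the arm above 2 N).
It fails at once if the flask or a vial is displaced by more than 20 mm or tipped ((distance of flask from where it was at the start of the episode above 0.02 m or angle between flask's own z axis and vertical above 0.3 rad) or (distance of vial_violet from where it was at the start of the episode above 0.02 m or angle between vial_violet's own z axis and vertical above 0.3 rad) or (distance of vial_stray from where it was at the start of the episode above 0.02 m or angle between vial_stray's own z axis and vertical above 0.3 rad)).
It also fails if it takes over 46 s, if anything falls off the work surface, if the arm or the gripper's body presses on something with over 40 N, if the wrist force passes 120 N, or if a joint passes its speed limit or range.

## Working session

There is one attempt and no reset: what is moved stays moved. The work goes in short steps, Python scripts to look and compute and a tool call to move; the robot and the scene stay as the last step left them, time stands still between calls to the robot, and variables do not carry over. Pictures are saved under pics/ and viewed, at most 10 in all, crops included, and the job is handed in when it is done.

Besides the shell and the picture viewer there is one more tool, called after "Request:" as name([rows], argument=value, ...), one row to a line, values as JSON. carry_out: Moves the arm, as the interface text tells. Its arguments: {"type":"object","properties":{"steps":{"type":"array","items":{"type":"array"}}},"required":["steps"]}

```bash
mkdir -p pics; ls; cat > h.py <<'E'
import numpy as np,cv2
from bench import robot
def pts(s):
    h,w=s["z_map"].shape
    u,v=np.meshgrid(np.arange(w),np.arange(h))
    p=cv2.undistortPoints(np.stack([u.ravel(),v.ravel()],1).astype(np.float64)[:,None],s["mtx"],s["D"])[:,0]
    z=s["z_map"].ravel()[:,None]
    return ((np.hstack([p*z,z])-s["t"])@s["R"]).reshape(h,w,3)
E
python3 - <<'E'
from h import *
print(robot.get_obs())
a=[]
for n in("side","top"):
    s=robot.snapshot(n); cv2.imwrite(f"pics/{n}0.png",s["image"][...,::-1])
    np.savez(f"{n}0.npz",**s)
    print(n,-s["R"].T@s["t"],s["R"][2])
E
```

```text
pics
{'time': 0.0, 'joint_positions': array([-1.31213619e+00,  8.79447676e-02,  1.37222924e+00, -1.02080045e-05,
        1.68357070e+00, -1.03116495e-01]), 'qvel': array([ 0.00149617,  0.00107295,  0.00042781, -0.00117016,  0.00106839,
        0.00041643]), 'joint_torque': array([ 1.80025545e-04, -3.40174913e+01, -3.02427649e+01,  7.19479448e-02,
        3.29937553e-02, -1.83836364e-04]), 'tool_pos': array([ 0.19451164, -0.5138856 ,  0.20432244]), 'ee_rot': array([-3.13945098e+00, -2.11427963e-04,  3.61775272e-01]), 'wrist_force': array([-0.48332242,  0.61289319, -0.17869454]), 'wrist_torque': array([0.02795876, 0.002733  , 0.00879349]), 'finger_force': 0.0, 'width': 0.09400726863166518}
side [0.42742718 0.3398262  0.89601134] [ 0.32772796 -0.32253561 -0.88801192]
top [0.55653709 0.03689499 0.96017711] [ 0.17340569  0.02379479 -0.98456299]
```

View pics/side0.png

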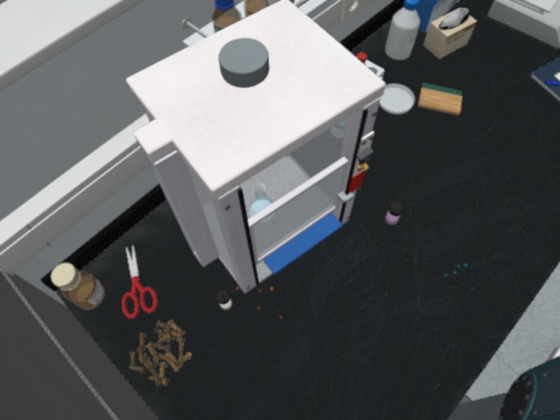

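View pics/top0.png

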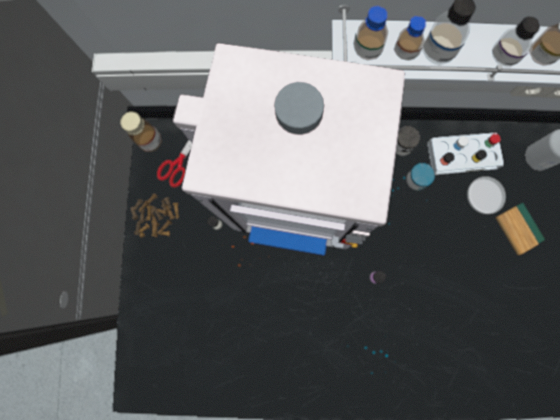

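The side view shows the blue lip from about (268,272) to (342,225), the red mark at (357,180), brass just above it and the violet vial at (393,213). The top view shows the lip from (250,238) to (327,245). Next I'll measure these.

```bash
python3 - <<'E'
from h import *
for n in("side","top"):
    s=dict(np.load(f"{n}0.npz")); P=pts(s); hsv=cv2.cvtColor(s["image"],cv2.COLOR_RGB2HSV)
    H,S,V=hsv[...,0],hsv[...,1],hsv[...,2]; ok=s["z_map"]>0
    R=P
    box=ok&(R[...,0]>.3)&(R[...,0]<.8)&(np.abs(R[...,1])<.4)&(R[...,2]>.0)
    for nm,m in dict(blue=(H>105)&(H<120)&(S>150)&(P[...,2]<.16)&(P[...,2]>.07),red=((H<6)|(H>174))&(S>170)&(P[...,2]>.12)&(P[...,2]<.4),orange=(H>8)&(H<30)&(S>120)&(P[...,2]>.15),violet=(H>125)&(H<165)&(S>50)&(P[...,2]<.08),white=(S<40)&(V>180)&(P[...,2]>.39)&(P[...,2]<.44)).items():
        m=m&box
        c,l,st,ce=cv2.connectedComponentsWithStats(m.astype(np.uint8))
        if c<2: print(n,nm,None);continue
        k=1+np.argmax(st[1:,4]); m=l==k; q=P[m]
        print(n,nm,m.sum(),st[k,:4],"min",q.min(0).round(3),"max",q.max(0).round(3),"med",np.median(q,0).round(3))
        if nm in("blue","white"):
            uv=q[:,:2].astype(np.float32); print(cv2.boxPoints(cv2.minAreaRect(uv)).round(3).tolist())
E
```

```text
side blue 1436 [264 214  78  60] min [ 0.618 -0.018  0.092] max [0.677 0.15  0.102] med [0.647 0.069 0.098]
[[0.6169999837875366, -0.014999999664723873], [0.6520000100135803, -0.020999999716877937], [0.6790000200271606, 0.14499999582767487], [0.6439999938011169, 0.1509999930858612]]
side red 167 [348 171  17  21] min [ 0.632 -0.075  0.161] max [ 0.639 -0.042  0.216] med [ 0.635 -0.057  0.191]
side orange 51 [358 163  11   8] min [ 0.621 -0.066  0.241] max [ 0.635 -0.045  0.26 ] med [ 0.627 -0.058  0.248]
side violet 95 [387 212  11  11] min [ 0.558 -0.141  0.009] max [ 0.582 -0.129  0.05 ] med [ 0.568 -0.132  0.027]
side white 16338 [142  21 243 170] min [ 0.639 -0.104  0.421] max [0.8   0.225 0.429] med [0.724 0.066 0.426]
[[0.6389999985694885, -0.10400000214576721], [0.800000011920929, -0.10400000214576721], [0.800000011920929, 0.22499999403953552], [0.6389999985694885, 0.22499999403953552]]
top blue 1173 [248 227  78  28] min [ 0.617 -0.018  0.092] max [0.675 0.151 0.104] med [0.646 0.065 0.098]
[[0.6159999966621399, -0.01600000075995922], [0.6499999761581421, -0.020999999716877937], [0.6759999990463257, 0.1469999998807907], [0.6430000066757202, 0.15199999511241913]]
top red 6 [342 240   3   3] min [ 0.636 -0.05   0.182] max [ 0.638 -0.045  0.21 ] med [ 0.637 -0.046  0.195]
top orange 31 [345 242  12   6] min [ 0.621 -0.064  0.165] max [ 0.635 -0.043  0.284] med [ 0.626 -0.059  0.249]
top violet 34 [370 273   6  10] min [ 0.559 -0.136  0.015] max [ 0.579 -0.13   0.059] med [ 0.568 -0.131  0.035]
top white 18792 [174 111 226 112] min [ 0.639 -0.105  0.421] max [0.8   0.224 0.435] med [0.725 0.04  0.426]
[[0.6389999985694885, -0.10499999672174454], [0.800000011920929, -0.10499999672174454], [0.800000011920929, 0.2240000069141388], [0.6389999985694885, 0.2240000069141388]]
```

```bash
python3 - <<'E'
import cv2
a=cv2.imread("pics/side0.png")[130:290,220:420]
cv2.imwrite("pics/c1.png",cv2.resize(a,(750,600),interpolation=cv2.INTER_CUBIC))
E
```

```text
(no output)
```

View pics/c1.png

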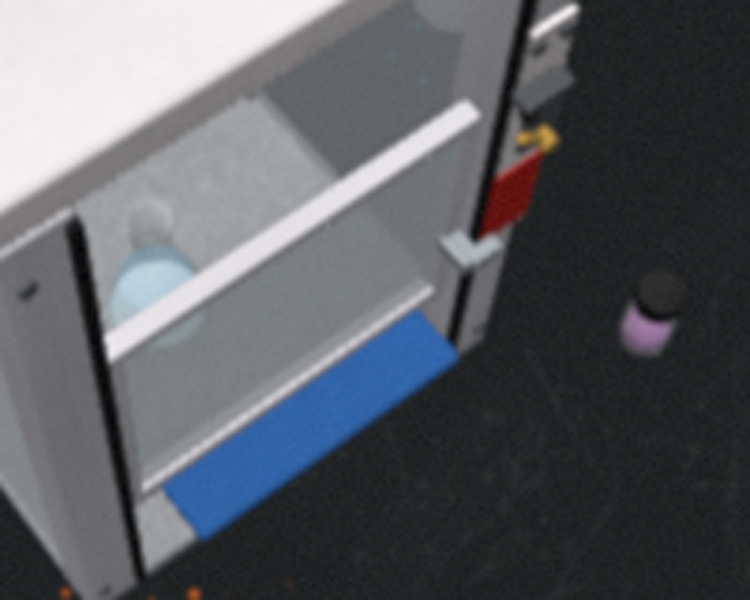

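Request:
carry_out([
  [[0, 0, -0.06], 0, 1],
  [[0, 0, -0.12], 0, 1],
  [[0, 0, -0.18], 0, 1],
  [[0, 0, -0.24], 0, 1],
  [[0, 0, -0.3], 0, 1],
  [[0, 0, -0.36], 0, 1],
  [[0, 0, -0.42], 0, 1],
  [[0, 0, -0.48], 0, 1],
])

```text
time: 1.1
tool_pos: [0.157, -0.4142, 0.6162]
ee_rot: [-3.098, -0.012, 0.361]
wrist_force: [-0.1, 0.4, 1.1]
width: 0.0174
finger_force: 0.0
```

The crop shows the lip, the steel tab at crop (470,248), the red mark at (510,195), brass pawl at (540,138) and the stop block above it. The turn input is only about the tool's z, so I'll check how the wrist behaves at the limit of its reach.

```bash
python3 - <<'E'
from h import *
o=robot.get_obs(); print(o["time"],o["joint_positions"].round(3),o["tool_pos"].round(3),o["ee_rot"].round(3))
E
```

```text
1.1 [-1.342  0.258  0.274  0.013  2.655 -0.12 ] [ 0.157 -0.414  0.616] [-3.098 -0.012  0.361]
```

Request:
carry_out([
  [[0, 0, -0.05], 0, 1],
  [[0, 0, -0.1], 0, 1],
  [[0, 0, -0.15], 0, 1],
  [[0, 0, -0.2], 0, 1],
])

```text
time: 1.6
tool_pos: [0.1482, -0.3941, 0.636]
ee_rot: [3.139, -0.008, 0.362]
wrist_force: [0.5, -0.2, 0.5]
width: 0.0009
finger_force: 0.0
```

```bash
python3 - <<'E'
from h import *
o=robot.get_obs(); print(o["time"],o["joint_positions"].round(3),o["tool_pos"].round(3),o["ee_rot"].round(3))
E
```

```text
1.6 [-1.353  0.21   0.276  0.018  2.654 -0.128] [ 0.148 -0.394  0.636] [ 3.139 -0.008  0.362]
```

Request:
carry_out([
  [[0, 0, 0.03], 1, 1],
  [[0, 0, 0.06], 2, 1],
  [[0, 0, 0.09], 3, 1],
  [[0, 0, 0.12], 4, 1],
  [[0, 0, 0.15], 5, 1],
  [[0, 0, 0.15], 6, 1],
  [[0, 0, 0.15], 7, 1],
  [[0, 0, 0.15], 8, 1],
  [[0, 0, 0.15], 9, 1],
  [[0, 0, 0.15], 10, 1],
])

```text
time: 2.85
tool_pos: [0.1495, -0.3942, 0.4854]
ee_rot: [-3.133, -0.0, -1.389]
wrist_force: [0.8, 0.5, -0.2]
width: 0.0004
finger_force: 0.0
```

```bash
python3 - <<'E'
from h import *
o=robot.get_obs(); print(o["time"],o["joint_positions"].round(3),o["tool_pos"].round(3),o["ee_rot"].round(3))
E
```

```text
2.85 [-1.35  -0.078  0.969  0.011  2.25   1.617] [ 0.15  -0.394  0.485] [-3.133 -0.    -1.389]
```

Request:
carry_out([
  [[0, 0, 0], 1, 1],
  [[0, 0, 0], 2, 1],
  [[0, 0, 0], 3, 1],
  [[0, 0, 0], 4, 1],
  [[0, 0, 0], 5, 1],
  [[0, 0, 0], 6, 1],
  [[0, 0, 0], 7, 1],
  [[0, 0, 0], 8, 1],
  [[0, 0, 0], 9, 1],
  [[0, 0, 0], 10, 1],
])

```text
time: 4.1
tool_pos: [-0.019, -0.3658, 0.4808]
ee_rot: [-3.129, 0.02, -2.776]
wrist_force: [0.1, -0.3, 0.3]
width: 0.0003
finger_force: 0.0
```

```bash
python3 - <<'E'
from h import *
o=robot.get_obs(); print(o["time"],o["joint_positions"].round(3),o["tool_pos"].round(3),o["ee_rot"].round(3))
E
```

```text
4.1 [-1.801 -0.201  1.085  0.031  2.258  2.566] [-0.019 -0.366  0.481] [-3.129  0.02  -2.776]
```

The commanded pose follows what the arm actually reaches, so pushing against the reach limit can tilt the tool forward. I'll bring the arm round in line with the hood before trying it.

Request:
carry_out([
  [[-0.054, 0.018, -0.014], -1, 1],
  [[-0.107, 0.035, -0.028], -2, 1],
  [[-0.161, 0.053, -0.042], -3, 1],
  [[-0.215, 0.071, -0.056], -4, 1],
  [[-0.27, 0.088, -0.07], -5, 1],
  [[-0.322, 0.106, -0.084], -6, 1],
  [[-0.376, 0.124, -0.098], -7, 1],
  [[-0.43, 0.142, -0.112], -8, 1],
  [[-0.483, 0.16, -0.126], -9, 1],
  [[-0.537, 0.177, -0.14], -10, 1],
])

```text
time: 5.35
tool_pos: [0.4177, -0.0042, 0.6292]
ee_rot: [-3.127, -0.017, -1.021]
wrist_force: [0.6, -2.3, 1.0]
width: 0.0005
finger_force: 0.0
```

Request:
carry_out([
  [[0, 0, 0], -1, 1],
  [[0, 0, 0], -2, 1],
  [[0, 0, 0], -3, 1],
  [[0, 0, 0], -4, 1],
  [[0, 0, 0], -5, 1],
])

```text
time: 5.98
tool_pos: [0.4172, -0.0061, 0.6285]
ee_rot: [3.138, -0.021, -0.149]
wrist_force: [0.7, -0.1, 0.2]
width: -0.0
finger_force: 0.0
```

```bash
cat > s.py <<'E'
from h import *
from scipy.spatial.transform import Rotation as Ro
o=robot.get_obs(); print(o["time"],o["joint_positions"].round(3),o["tool_pos"].round(3),o["ee_rot"].round(3),o["wrist_force"].round(2)); print(Ro.from_euler("xyz",o["ee_rot"]).as_matrix().round(3))
E
python3 s.py
```

```text
5.975 [-0.147  0.156  0.367 -0.008  2.598  1.566] [ 0.417 -0.006  0.629] [ 3.138 -0.021 -0.149] [ 0.67 -0.09  0.21]
[[ 0.989 -0.149  0.02 ]
 [-0.149 -0.989 -0.007]
 [ 0.021  0.004 -1.   ]]
```

Request:
carry_out([
  [[0, 0, -0.06], 0, 1],
  [[0, 0, -0.12], 0, 1],
  [[0, 0, -0.18], 0, 1],
  [[0, 0, -0.24], 0, 1],
  [[0, 0, -0.3], 0, 1],
  [[0, 0, -0.36], 0, 1],
  [[0, 0, -0.42], 0, 1],
  [[0, 0, -0.48], 0, 1],
  [[0, 0, -0.54], 0, 1],
  [[0, 0, -0.6], 0, 1],
])

```text
time: 7.22
tool_pos: [0.3807, -0.0048, 0.668]
ee_rot: [3.138, -0.083, -0.155]
wrist_force: [0.2, 0.2, 0.6]
width: 0.0005
finger_force: 0.0
```

```bash
python3 s.py
```

```text
7.225 [-0.159  0.13   0.275 -0.007  2.654  1.56 ] [ 0.381 -0.005  0.668] [ 3.138 -0.083 -0.155] [0.15 0.15 0.57]
[[ 0.985 -0.155  0.081]
 [-0.154 -0.988 -0.016]
 [ 0.082  0.004 -0.997]]
```

Each call holds on to a little forward tilt, so this ratchets. I'll try it with the far target given from the first row.

Request:
carry_out([
  [[0.05, 0, -1.5], 0, 1],
  [[0.05, 0, -1.5], 0, 1],
  [[0.05, 0, -1.5], 0, 1],
  [[0.05, 0, -1.5], 0, 1],
])

```text
time: 7.72
tool_pos: [0.3503, -0.003, 0.6895]
ee_rot: [3.137, -0.142, -0.155]
wrist_force: [-0.3, -0.2, 0.4]
width: 0.0005
finger_force: 0.0
```

```bash
python3 s.py
```

```text
7.725 [-0.168  0.072  0.274 -0.006  2.654  1.552] [ 0.35  -0.003  0.689] [ 3.137 -0.142 -0.155] [-0.25 -0.25  0.39]
[[ 0.978 -0.155  0.139]
 [-0.153 -0.988 -0.027]
 [ 0.141  0.005 -0.99 ]]
```

Request:
carry_out([
  [[0.3, 0, -2], 0, 1],
  [[0.3, 0, -2], 0, 1],
  [[0.3, 0, -2], 0, 1],
  [[0.3, 0, -2], 0, 1],
])

```text
time: 8.22
tool_pos: [0.325, -0.0035, 0.7052]
ee_rot: [3.136, -0.189, -0.154]
wrist_force: [0.2, 0.3, 0.1]
width: 0.0004
finger_force: 0.0
```

Request:
carry_out([
  [[0.4, 0, -2], 0, 1],
  [[0.4, 0, -2], 0, 1],
])

```text
time: 8.48
tool_pos: [0.3046, -0.0038, 0.7168]
ee_rot: [3.136, -0.226, -0.154]
wrist_force: [-0.4, -0.8, 0.6]
width: 0.0001
finger_force: 0.0
```

Request:
carry_out([
  [[0.4, 0, -2], 0, 1],
  [[0.4, 0, -2], 0, 1],
])

```text
time: 8.72
tool_pos: [0.2847, -0.0035, 0.7275]
ee_rot: [3.136, -0.263, -0.154]
wrist_force: [-0.0, -0.2, -1.1]
width: 0.0008
finger_force: 0.0
```

```bash
python3 s.py
```

```text
8.725 [-0.23  -0.05   0.274  0.031  2.654  1.525] [ 0.285 -0.003  0.727] [ 3.136 -0.263 -0.154] [-0.02 -0.16 -1.13]
[[ 0.954 -0.155  0.256]
 [-0.149 -0.988 -0.045]
 [ 0.26   0.005 -0.966]]
```

Request:
carry_out([
  [[0.6, 0, -2], 0, 1],
])

```text
time: 8.85
tool_pos: [0.2755, -0.0046, 0.7323]
ee_rot: [3.139, -0.282, -0.153]
wrist_force: [-0.5, 0.5, 0.4]
width: 0.0003
finger_force: 0.0
```

Request:
carry_out([
  [[0.6, 0, -2], 0, 1],
])

```text
time: 8.98
tool_pos: [0.2641, -0.0054, 0.7381]
ee_rot: [-3.141, -0.304, -0.154]
wrist_force: [-0.1, -0.2, 0.3]
width: 0.0006
finger_force: 0.0
```

Request:
carry_out([
  [[0.6, 0, -2], 0, 1],
])

```text
time: 9.1
tool_pos: [0.2532, -0.0062, 0.7436]
ee_rot: [-3.139, -0.327, -0.154]
wrist_force: [0.8, -0.7, 0.1]
width: 0.0005
finger_force: 0.0
```

Request:
carry_out([
  [[0.6, 0, -2], 0, 1],
])

```text
time: 9.22
tool_pos: [0.2426, -0.0069, 0.749]
ee_rot: [-3.136, -0.35, -0.154]
wrist_force: [0.3, -0.2, 0.0]
width: 0.0002
finger_force: 0.0
```

```bash
python3 s.py
```

```text
9.225 [-0.396 -0.133  0.274  0.188  2.654  1.509] [ 0.243 -0.007  0.749] [-3.136 -0.35  -0.154] [ 0.31 -0.23  0.02]
[[ 0.928 -0.151  0.34 ]
 [-0.144 -0.988 -0.047]
 [ 0.343 -0.005 -0.939]]
```

Request:
carry_out([
  [[0.7, 0, -1.8], 0, 1],
])

```text
time: 9.35
tool_pos: [0.2341, -0.0085, 0.7537]
ee_rot: [-3.133, -0.372, -0.154]
wrist_force: [-0.1, 0.5, 0.3]
width: 0.0004
finger_force: 0.0
```

Request:
carry_out([
  [[0.7, 0, -1.8], 0, 1],
])

```text
time: 9.48
tool_pos: [0.2265, -0.0101, 0.7582]
ee_rot: [-3.13, -0.394, -0.154]
wrist_force: [0.2, 0.4, -0.7]
width: 0.0003
finger_force: 0.0
```

Request:
carry_out([
  [[0.7, 0, -1.8], 0, 1],
])

```text
time: 9.6
tool_pos: [0.2199, -0.0111, 0.763]
ee_rot: [-3.128, -0.419, -0.153]
wrist_force: [-0.0, -0.3, -0.2]
width: 0.0006
finger_force: 0.0
```

Request:
carry_out([
  [[0.8, 0, -1.8], 0, 1],
])

```text
time: 9.72
tool_pos: [0.2157, -0.0118, 0.7678]
ee_rot: [-3.127, -0.445, -0.153]
wrist_force: [-0.0, -0.5, -0.8]
width: 0.0007
finger_force: 0.0
```

Request:
carry_out([
  [[0.8, 0, -1.8], 0, 1],
])

```text
time: 9.85
tool_pos: [0.2151, -0.0119, 0.7717]
ee_rot: [-3.126, -0.467, -0.153]
wrist_force: [-0.2, -0.5, -0.7]
width: 0.0006
finger_force: 0.0
```

Request:
carry_out([
  [[0.8, 0, -1.8], 0, 1],
])

```text
time: 9.98
tool_pos: [0.2171, -0.0122, 0.774]
ee_rot: [-3.126, -0.481, -0.155]
wrist_force: [-0.6, 0.0, 0.4]
width: 0.0008
finger_force: 0.0
```

Request:
carry_out([
  [[0.9, 0, -1.8], 0, 1],
])

```text
time: 10.1
tool_pos: [0.2204, -0.0141, 0.775]
ee_rot: [-3.125, -0.487, -0.156]
wrist_force: [0.1, 0.6, -1.0]
width: 0.0002
finger_force: 0.0
```

Request:
carry_out([
  [[0.9, 0, -1.8], 0, 1],
])

```text
time: 10.22
tool_pos: [0.2253, -0.0244, 0.7784]
ee_rot: [-3.121, -0.508, -0.195]
wrist_force: [-0.5, -1.9, -0.9]
width: 0.0003
finger_force: 0.0
```

```bash
python3 s.py
```

```text
10.225 [-1.544 -0.253  0.276  1.351  2.628  1.561] [ 0.225 -0.024  0.778] [-3.121 -0.508 -0.195] [-0.53 -1.91 -0.86]
[[ 0.857 -0.184  0.481]
 [-0.169 -0.983 -0.074]
 [ 0.487 -0.018 -0.873]]
```

Request:
carry_out([
  [[0.02, 0, 0.03], 0, 1],
  [[0.05, -0.003, 0.07], 0, 1],
  [[0.09, -0.006, 0.11], 0, 1],
  [[0.13, -0.01, 0.15], 0, 1],
  [[0.17, -0.015, 0.19], 0, 1],
  [[0.21, -0.018, 0.23], 0, 1],
  [[0.25, -0.022, 0.27], 0, 1],
  [[0.28, -0.025, 0.31], 0, 1],
  [[0.31, -0.027, 0.34], 0, 1],
  [[0.34, -0.029, 0.37], 0, 1],
])

```text
time: 11.48
tool_pos: [0.6716, -0.0526, 0.6308]
ee_rot: [-3.121, -0.508, -0.158]
wrist_force: [-1.1, -0.5, 0.5]
width: 0.0005
finger_force: 0.0
```

```bash
python3 s.py
```

```text
11.475 [-0.178  0.305  0.293  0.034  2.035  1.569] [ 0.672 -0.053  0.631] [-3.121 -0.508 -0.158] [-1.11 -0.51  0.47]
[[ 0.863 -0.148  0.484]
 [-0.138 -0.989 -0.056]
 [ 0.487 -0.018 -0.873]]
```

Request:
carry_out([
  [[2, 0, 0], 0, 1],
  [[2, 0, 0], 0, 1],
])

```text
time: 11.72
tool_pos: [0.726, -0.066, 0.6129]
ee_rot: [-3.118, -0.553, -0.16]
wrist_force: [0.4, -0.2, -0.2]
width: 0.0002
finger_force: 0.0
```

Request:
carry_out([
  [[2, 0, 0], 0, 1],
])

```text
time: 11.85
tool_pos: [0.7512, -0.0719, 0.6107]
ee_rot: [-3.115, -0.594, -0.161]
wrist_force: [0.2, 0.5, 0.5]
width: 0.0003
finger_force: 0.0
```

Request:
carry_out([
  [[2, 0, 0], 0, 1],
])

```text
time: 11.98
tool_pos: [0.7744, -0.0775, 0.6105]
ee_rot: [-3.112, -0.636, -0.162]
wrist_force: [-0.5, 0.4, 0.6]
width: 0.0003
finger_force: 0.0
```

Request:
carry_out([
  [[2, 0, 0], 0, 1],
])

```text
time: 12.1
tool_pos: [0.7957, -0.0828, 0.6117]
ee_rot: [-3.109, -0.678, -0.164]
wrist_force: [1.0, -0.2, -0.6]
width: 0.0007
finger_force: 0.0
```

Request:
carry_out([
  [[2, 0, 0], 0, 1],
])

```text
time: 12.22
tool_pos: [0.8148, -0.0877, 0.6149]
ee_rot: [-3.106, -0.721, -0.166]
wrist_force: [-0.0, 0.5, 0.1]
width: 0.0007
finger_force: 0.0
```

```bash
python3 s.py
```

```text
12.225 [-0.202  0.426  0.275  0.06   1.72   1.553] [ 0.815 -0.088  0.615] [-3.106 -0.721 -0.166] [-0.04  0.54  0.09]
[[ 0.741 -0.142  0.656]
 [-0.124 -0.99  -0.074]
 [ 0.66  -0.027 -0.751]]
```

Request:
carry_out([
  [[0.005, -0.003, -0.05], 0, 1],
  [[0.01, -0.006, -0.1], 0, 1],
  [[0.015, -0.01, -0.16], 0, 1],
  [[0.02, -0.013, -0.22], 0, 1],
  [[0.025, -0.016, -0.28], 0, 1],
  [[0.03, -0.02, -0.34], 0, 1],
])

```text
time: 12.98
tool_pos: [0.6087, -0.0501, 0.7586]
ee_rot: [-3.102, -0.766, -0.167]
wrist_force: [-0.3, -0.4, 0.1]
width: 0.0005
finger_force: 0.0
```

Request:
carry_out([
  [[2, 0, 0.2], 0, 1],
  [[2, 0, 0.2], 0, 1],
])

```text
time: 13.22
tool_pos: [0.6667, -0.063, 0.7483]
ee_rot: [-3.098, -0.812, -0.17]
wrist_force: [-0.2, 0.1, 0.7]
width: 0.0005
finger_force: 0.0
```

Request:
carry_out([
  [[2, 0, 0.2], 0, 1],
])

```text
time: 13.35
tool_pos: [0.6963, -0.0696, 0.7457]
ee_rot: [-3.093, -0.847, -0.173]
wrist_force: [0.8, 0.6, -0.3]
width: 0.0007
finger_force: 0.0
```

```bash
python3 s.py
```

```text
13.35 [-0.224  0.23   0.277  0.088  1.789  1.556] [ 0.696 -0.07   0.746] [-3.093 -0.847 -0.173] [ 0.81  0.62 -0.35]
[[ 0.653 -0.137  0.745]
 [-0.114 -0.99  -0.081]
 [ 0.749 -0.032 -0.662]]
```

Request:
carry_out([
  [[2, 0, -0.5], 0, 1],
])

```text
time: 13.48
tool_pos: [0.7051, -0.0737, 0.7552]
ee_rot: [-3.088, -0.884, -0.177]
wrist_force: [-0.2, 0.7, -1.6]
width: 0.0005
finger_force: 0.0
```

Request:
carry_out([
  [[2, 0, -0.5], 0, 1],
])

```text
time: 13.6
tool_pos: [0.7076, -0.0763, 0.7731]
ee_rot: [-3.083, -0.933, -0.181]
wrist_force: [-0.3, 0.2, -0.2]
width: 0.0006
finger_force: 0.0
```

Request:
carry_out([
  [[2, 0, -0.5], 0, 1],
])

```text
time: 13.72
tool_pos: [0.7089, -0.0789, 0.7904]
ee_rot: [-3.078, -0.979, -0.185]
wrist_force: [-0.3, -0.2, 0.7]
width: 0.0005
finger_force: 0.0
```

Request:
carry_out([
  [[2, 0, -0.4], 0, 1],
])

```text
time: 13.85
tool_pos: [0.7105, -0.0812, 0.8079]
ee_rot: [-3.072, -1.026, -0.191]
wrist_force: [-0.2, 0.3, 0.2]
width: 0.0006
finger_force: 0.0
```

Request:
carry_out([
  [[2, 0, -0.4], 0, 1],
])

```text
time: 13.98
tool_pos: [0.7108, -0.0835, 0.825]
ee_rot: [-3.064, -1.07, -0.197]
wrist_force: [-0.1, -0.5, 0.6]
width: 0.0005
finger_force: 0.0
```

Request:
carry_out([
  [[2, 0, -0.4], 0, 1],
])

```text
time: 14.1
tool_pos: [0.709, -0.0854, 0.8429]
ee_rot: [-3.056, -1.114, -0.205]
wrist_force: [-0.4, 0.6, -0.3]
width: 0.0005
finger_force: 0.0
```

```bash
python3 s.py
```

```text
14.1 [-0.27   0.186  0.275  0.145  1.57   1.541] [ 0.709 -0.085  0.843] [-3.056 -1.114 -0.205] [-0.4   0.61 -0.34]
[[ 0.432 -0.127  0.893]
 [-0.09  -0.991 -0.098]
 [ 0.898 -0.038 -0.439]]
```

Request:
carry_out([
  [[2, 0, -0.3], 0, 1],
])

```text
time: 14.22
tool_pos: [0.7076, -0.0873, 0.8608]
ee_rot: [-3.046, -1.159, -0.214]
wrist_force: [-0.5, 0.2, 0.0]
width: 0.0005
finger_force: 0.0
```

Request:
carry_out([
  [[2, 0, -0.3], 0, 1],
])

```text
time: 14.35
tool_pos: [0.7049, -0.0891, 0.8783]
ee_rot: [-3.034, -1.201, -0.225]
wrist_force: [-1.0, -0.6, 0.7]
width: 0.0004
finger_force: 0.0
```

Request:
carry_out([
  [[2, 0, -0.3], 0, 1],
])

```text
time: 14.48
tool_pos: [0.7, -0.0906, 0.8967]
ee_rot: [-3.02, -1.244, -0.24]
wrist_force: [0.7, -0.3, 0.4]
width: 0.0004
finger_force: 0.0
```

Request:
carry_out([
  [[2, 0, -0.3], 0, 1],
])

```text
time: 14.6
tool_pos: [0.6928, -0.0916, 0.916]
ee_rot: [-3.001, -1.286, -0.258]
wrist_force: [0.3, 0.1, -0.3]
width: 0.0007
finger_force: 0.0
```

```bash
python3 s.py
```

```text
14.6 [-0.307  0.142  0.275  0.189  1.443  1.533] [ 0.693 -0.092  0.916] [-3.001 -1.286 -0.258] [ 0.26  0.08 -0.3 ]
[[ 0.271 -0.123  0.955]
 [-0.072 -0.992 -0.107]
 [ 0.96  -0.039 -0.278]]
```

Request:
carry_out([
  [[-0.05, -0.01, -0.013], 0, 1],
  [[-0.1, -0.02, -0.026], 0, 1],
  [[-0.15, -0.03, -0.04], 0, 1],
  [[-0.2, -0.04, -0.052], 0, 1],
  [[-0.255, -0.052, -0.066], 0, 1],
  [[-0.31, -0.063, -0.08], 0, 1],
  [[-0.365, -0.074, -0.094], 0, 1],
  [[-0.42, -0.085, -0.108], 0, 1],
  [[-0.472, -0.096, -0.122], 0, 1],
])

```text
time: 15.72
tool_pos: [0.4867, 0.0696, 0.506]
ee_rot: [-3.033, -1.268, -0.252]
wrist_force: [0.7, -0.3, -1.1]
width: 0.0005
finger_force: 0.0
```

```bash
python3 - <<'E'
from h import *
s=dict(np.load("side0.npz")); P=pts(s)
for u,v in((224,292),(225,299),(225,305)): print(P[v,u].round(3))
E
python3 s.py
```

```text
[0.699 0.235 0.052]
[0.686 0.244 0.057]
[0.684 0.249 0.033]
15.725 [ 0.343 -0.756  1.869 -0.604  0.891  2.167] [0.487 0.07  0.506] [-3.033 -1.268 -0.252] [ 0.69 -0.34 -1.11]
[[ 0.289 -0.147  0.946]
 [-0.074 -0.989 -0.131]
 [ 0.955 -0.032 -0.296]]
```

Posture check before going down: the arm folds up when the tool is nearly horizontal this close in. I'll fit a kinematic model to the logged poses and find out which tilt works at the lip.

```bash
cat > kin.py <<'E'
import numpy as np
from scipy.spatial.transform import Rotation as Ro
from scipy.optimize import least_squares
D=[([-1.312,.088,1.372,0,1.6836,-.103],[.1945,-.5139,.2043],[-3.139,0,.362]),
([-1.353,.21,.276,.018,2.654,-.128],[.148,-.394,.636],[3.139,-.008,.362]),
([-1.35,-.078,.969,.011,2.25,1.617],[.15,-.394,.485],[-3.133,0,-1.389]),
([-1.801,-.201,1.085,.031,2.258,2.566],[-.019,-.366,.481],[-3.129,.02,-2.776]),
([-.147,.156,.367,-.008,2.598,1.566],[.417,-.006,.629],[3.138,-.021,-.149]),
([-.396,-.133,.274,.188,2.654,1.509],[.243,-.007,.749],[-3.136,-.35,-.154]),
([-1.544,-.253,.276,1.351,2.628,1.561],[.225,-.024,.778],[-3.121,-.508,-.195]),
([-.178,.305,.293,.034,2.035,1.569],[.672,-.053,.631],[-3.121,-.508,-.158]),
([-.224,.23,.277,.088,1.789,1.556],[.696,-.07,.746],[-3.093,-.847,-.173]),
([-.307,.142,.275,.189,1.443,1.533],[.693,-.092,.916],[-3.001,-1.286,-.258]),
([.343,-.756,1.869,-.604,.891,2.167],[.487,.07,.506],[-3.033,-1.268,-.252])]
rz=lambda a:Ro.from_euler("z",a).as_matrix(); ry=lambda a:Ro.from_euler("y",a).as_matrix()
def fk(q,p):
    # offsets: base h,c0,lat ; a(upper: x,z) ; forearm x,z ; after j5: x,z
    T=rz(q[0]); x=T@[p[0],p[1],p[2]]; pts=[x]
    T=T@ry(q[1]); x=x+T@[p[3],0,p[4]]; pts.append(x)
    T=T@ry(q[2]); x=x+T@[p[5],0,p[6]]; pts.append(x)
    T=T@rz(q[3])@ry(q[4]); x=x+T@[p[7],0,p[8]]; pts.append(x)
    return pts,T@rz(q[5])
def fit():
    f=lambda p:np.concatenate([fk(q,p)[0][-1]-x for q,x,_ in D]+[p*1e-3])
    return least_squares(f,[0.05,.05,.25,0,.36,0,.32,.1,.3])
s=fit(); P=s.x
Q=[Ro.from_euler("xyz",e).as_matrix() for *_,e in D]
C=fk(D[0][0],P)[1].T@Q[0]
LO=np.array([-3.1,-.76,.27,-1.08,.17,-2.57]);HI=np.array([3.1,2.03,2.55,4.22,2.65,2.57])
def ik(x,R,seeds=40,rng=np.random.default_rng(0)):
    best=[]
    for i in range(seeds):
        q0=rng.uniform(LO+.1,HI-.1); q0[0]=rng.uniform(-1.5,1.5)
        g=lambda q:np.r_[fk(q,P)[0][-1]-x,.3*Ro.from_matrix((fk(q,P)[1]@C).T@R).as_rotvec()]
        r=least_squares(g,q0,bounds=(LO+.02,HI-.02))
        if r.cost<1e-5 and not any(np.abs(r.x-b).max()<.05 for b in best): best.append(r.x)
    return best
if __name__=="__main__":
    print(P.round(3),"res",np.abs(s.fun[:-9]).max().round(4))
    print("C",C.round(2).tolist(),"rot err",[round(float(np.linalg.norm(Ro.from_matrix((fk(q,P)[1]@C).T@R).as_rotvec())),3) for (q,*_),R in zip(D,Q)])
    R0=Q[-1]; zt=R0[:,2]
    for phi in(.5,.7,.9,1.1,1.28):
        R=Ro.from_euler("xyz",[-3.12,-phi,-.17]).as_matrix()
        for x in([.655,.064,.06],[.655,.064,.2]):
            for q in ik(np.array(x),R): print(phi,x[2],q.round(2),"j5z",fk(q,P)[0][2].round(2))
E
python3 kin.py
```

```text
[ 0.     0.057  0.153 -0.     0.449  0.101  0.5   -0.     0.351] res 0.0007
C [[0.0, -1.0, 0.0], [1.0, 0.0, -0.0], [0.0, 0.0, 1.0]] rot err [0.0, 0.0, 0.001, 0.001, 0.001, 0.001, 0.001, 0.001, 0.0, 0.001, 0.001]
0.5 0.06 [ 0.06  0.09  1.76 -0.12  0.81  1.86] j5z [0.49 0.09 0.37]
0.5 0.2 [ 0.06 -0.02  1.58 -0.1   1.09  1.82] j5z [0.49 0.09 0.51]
0.7 0.06 [ 0.09  0.02  1.92 -0.29  0.53  2.02] j5z [0.43 0.09 0.33]
0.7 0.2 [ 0.09 -0.12  1.75 -0.2   0.83  1.9 ] j5z [0.43 0.09 0.47]
0.9 0.06 [ 0.12 -0.    2.06 -0.81  0.28  2.55] j5z [0.38 0.1  0.28]
0.9 0.2 [ 0.12 -0.19  1.92 -0.39  0.57  2.08] j5z [0.38 0.1  0.42]
1.1 0.06 [ 0.15  0.05  2.17  4.18  0.31 -2.44] j5z [0.35 0.11 0.22]
1.1 0.2 [ 0.14 -0.22  2.06 -0.86  0.34  2.55] j5z [0.35 0.11 0.36]
1.28 0.06 [ 0.17  0.16  2.23  3.71  0.6  -1.96] j5z [0.32 0.11 0.16]
```

The model fits to under 1 mm. A tilt of about 0.75 rad works over the whole lift, so some of it has to come back off. I'll simulate the limit-pushing rows to choose a direction.

```bash
cat > sim.py <<'E'
from kin import *
def solve(q,x,R,w):
    g=lambda k:np.r_[fk(k,P)[0][-1]-x,w*Ro.from_matrix((fk(k,P)[1]@C).T@R).as_rotvec()]
    lo,hi=LO-.005,HI+.005
    return least_squares(g,np.clip(q,lo+1e-6,hi-1e-6),bounds=(lo,hi),max_nfev=60).x
def row(q,d,w,n=1):
    x,R=fk(q,P)[0][-1],fk(q,P)[1]@C
    d=np.array(d,float); d=d/np.linalg.norm(d)*.0625
    return solve(q,x+R@d*n,R,w)
def pose(q): return fk(q,P)[0][-1].round(3),Ro.from_matrix(fk(q,P)[1]@C).as_euler("xyz").round(3)
E
python3 - <<'E'
from sim import *
q=np.array([-.202,.426,.275,.06,1.72,1.553])
for w in(.15,.25,.4,.7,1,2): 
    k=row(q,[1,0,0],w); print(w,pose(q)[1],pose(k))
w=.4
o=np.array([.343,-.756,1.869,-.604,.891,2.167])
for d in([-1,0,0],[0,0,-1],[0,0,1],[-1,0,-1],[1,0,-1],[-1,0,1],[1,0,1]):
    q=o
    for i in range(8): q=row(q,d,w)
    print(d,q.round(2),*pose(q))
E
```

```text
0.15 [-3.105 -0.721 -0.166] (array([ 0.855, -0.095,  0.65 ]), array([-3.093, -0.868, -0.175]))
0.25 [-3.105 -0.721 -0.166] (array([ 0.848, -0.094,  0.641]), array([-3.096, -0.836, -0.173]))
0.4 [-3.105 -0.721 -0.166] (array([ 0.839, -0.093,  0.63 ]), array([-3.099, -0.796, -0.17 ]))
0.7 [-3.105 -0.721 -0.166] (array([ 0.83 , -0.092,  0.619]), array([-3.103, -0.756, -0.168]))
1 [-3.105 -0.721 -0.166] (array([ 0.827, -0.092,  0.615]), array([-3.104, -0.74 , -0.167]))
2 [-3.105 -0.721 -0.166] (array([ 0.824, -0.092,  0.612]), array([-3.105, -0.726, -0.166]))
[-1, 0, 0] [ 0.43 -0.76  2.55 -0.85  0.59  2.57] [0.411 0.089 0.079] [ 3.063e+00 -9.960e-01  1.000e-03]
[0, 0, -1] [ 1.44 -0.6   1.09 -1.08  2.05  2.25] [0.233 0.096 0.705] [-2.969 -0.916 -0.156]
[0, 0, 1] [-0.01  0.3   1.31 -0.44  0.29  2.07] [0.96  0.004 0.357] [-3.034 -1.268 -0.25 ]
[-1, 0, -1] [ 1.72 -0.75  1.8  -1.08  2.12  2.57] [0.192 0.117 0.432] [ 2.783 -0.864  0.283]
[1, 0, -1] [ 1.07 -0.26  0.41 -1.08  1.85  1.77] [0.308 0.059 0.947] [-2.977 -1.222 -0.23 ]
[-1, 0, 1] [ 0.05 -0.03  2.05 -0.91  0.17  2.57] [0.69  0.045 0.112] [-3.107 -1.025 -0.144]
[1, 0, 1] [-0.02  0.36  0.46 -0.13  1.06  1.7 ] [ 0.924 -0.003  0.738] [-3.034 -1.268 -0.25 ]
```

```bash
python3 - <<'E'
from sim import *
o=np.array([.343,-.756,1.869,-.604,.891,2.167]); w=.7
def worldrow(q,d):
    R=fk(q,P)[1]@C; x=fk(q,P)[0][-1]; return solve(q,x+np.array(d),R,w)
def go(q,t):
    while 1:
        e=np.array(t)-fk(q,P)[0][-1]; n=np.linalg.norm(e)
        if n<.004: return q
        k=worldrow(q,e*min(1,.06/n))
        if np.linalg.norm(np.array(t)-fk(k,P)[0][-1])>n-.002: return k
        q=k
def show(s,q): print(s,q.round(2),*pose(q),"j5z",fk(q,P)[0][2].round(2))
for y in(0,.07):
  for x in(.5,.56):
    q=go(o,[x,y,.48]); show("A",q)
    q=go(q,[x,y,.10]); show("B",q)
    k=q
    for i in range(8): k=worldrow(k,[-.06,0,0])
    show(" back",k)
    k=q
    for i in range(6): k=worldrow(k,[-.04,0,.04])
    show(" backup",k)
E
```

```text
A [-0.   -0.76  1.91 -0.21  0.76  1.8 ] [0.515 0.005 0.484] [-3.055 -1.251 -0.245] j5z [0.19 0.06 0.59]
B [-0.02 -0.59  2.52 -0.93  0.17  2.57] [0.497 0.    0.105] [-3.107 -1.12  -0.205] j5z [0.19 0.05 0.26]
 back [ 0.37 -0.76  2.55 -0.81  0.67  2.57] [0.401 0.046 0.063] [ 3.06  -0.939 -0.12 ] j5z [0.12 0.11 0.27]
 backup [ 0.69 -0.76  2.12 -0.9   1.16  2.57] [0.417 0.091 0.323] [ 3.067 -1.08  -0.175] j5z [0.12 0.17 0.49]
A [-0.05 -0.67  1.88 -0.14  0.66  1.74] [0.56 0.   0.48] [-3.034 -1.268 -0.25 ] j5z [0.23 0.05 0.58]
B [-0.02 -0.36  2.35 -0.93  0.17  2.57] [0.559 0.    0.103] [-3.128 -1.055 -0.185] j5z [0.26 0.05 0.28]
 back [ 0.4  -0.76  2.55 -0.79  0.71  2.57] [0.392 0.049 0.055] [ 3.054 -0.91  -0.118] j5z [0.12 0.11 0.27]
 backup [ 0.49 -0.76  2.06 -0.71  1.09  2.36] [0.438 0.07  0.333] [ 3.09  -1.023 -0.186] j5z [0.15 0.14 0.52]
A [ 0.32 -0.74  1.92 -0.61  0.83  2.19] [0.5  0.07 0.48] [-3.034 -1.268 -0.25 ] j5z [0.17 0.12 0.58]
B [ 0.11 -0.57  2.5  -0.89  0.17  2.57] [0.497 0.069 0.104] [-3.03  -1.106 -0.152] j5z [0.18 0.08 0.26]
 back [ 0.53 -0.76  2.55 -0.76  0.65  2.57] [0.385 0.121 0.058] [-3.134 -0.922 -0.03 ] j5z [0.11 0.13 0.27]
 backup [ 0.85 -0.76  2.08 -0.86  1.19  2.57] [0.394 0.156 0.335] [-3.135 -1.059 -0.103] j5z [0.09 0.19 0.51]
A [ 0.25 -0.61  1.86 -0.57  0.73  2.17] [0.56 0.07 0.48] [-3.034 -1.268 -0.25 ] j5z [0.23 0.12 0.58]
B [ 0.1  -0.35  2.34 -0.89  0.17  2.57] [0.559 0.07  0.103] [-3.062 -1.047 -0.136] j5z [0.26 0.08 0.28]
 back [ 0.53 -0.76  2.55 -0.75  0.69  2.57] [0.379 0.114 0.051] [ 3.136 -0.899 -0.041] j5z [0.11 0.13 0.27]
 backup [ 0.78 -0.76  2.06 -0.8   1.19  2.52] [0.398 0.146 0.336] [-3.123 -1.026 -0.134] j5z [0.1  0.18 0.52]
```

Request:
carry_out([
  [[-0.04, 0, 0.02], 0, 1],
  [[-0.085, 0, 0.04], 0, 1],
  [[-0.13, 0.001, 0.06], 0, 1],
  [[-0.175, 0.002, 0.08], 0, 1],
  [[-0.22, 0.003, 0.1], 0, 1],
])

```text
time: 16.35
tool_pos: [0.516, 0.0643, 0.2717]
ee_rot: [-3.031, -1.263, -0.237]
wrist_force: [-0.5, -1.1, 0.8]
width: 0.0005
finger_force: 0.0
```

Request:
carry_out([
  [[-0.05, 0, 0.02], 0, 1],
  [[-0.1, 0.001, 0.04], 0, 1],
  [[-0.14, 0.002, 0.06], 0, 1],
])

```text
time: 16.73
tool_pos: [0.5031, 0.0351, 0.1564]
ee_rot: [-3.029, -1.21, -0.212]
wrist_force: [-0.8, -0.5, 0.1]
width: 0.0002
finger_force: 0.0
```

```bash
python3 s.py
```

```text
16.725 [ 0.048 -0.668  2.498 -0.91   0.166  2.566] [0.503 0.035 0.156] [-3.029 -1.21  -0.212] [-0.83 -0.5   0.14]
[[ 0.345 -0.106  0.932]
 [-0.074 -0.994 -0.086]
 [ 0.936 -0.04  -0.351]]
```

Request:
carry_out([
  [[-1.2, 0, -1.5], 0, 1],
])

```text
time: 16.85
tool_pos: [0.4746, 0.0444, 0.1422]
ee_rot: [-3.038, -1.195, -0.203]
wrist_force: [0.1, 0.4, 1.5]
width: 0.0005
finger_force: 0.0
```

Request:
carry_out([
  [[-1.2, 0, -1.5], 0, 1],
])

```text
time: 16.98
tool_pos: [0.4654, 0.0553, 0.1306]
ee_rot: [-3.056, -1.159, -0.178]
wrist_force: [-0.8, -0.4, -1.3]
width: 0.0004
finger_force: 0.0
```

Request:
carry_out([
  [[-1.2, 0, -1.5], 0, 1],
])

```text
time: 17.1
tool_pos: [0.4557, 0.0651, 0.1193]
ee_rot: [-3.073, -1.123, -0.156]
wrist_force: [0.8, 0.1, 1.1]
width: 0.0006
finger_force: 0.0
```

Request:
carry_out([
  [[-1, 0, -1.8], 0, 1],
])

```text
time: 17.23
tool_pos: [0.4462, 0.074, 0.1091]
ee_rot: [-3.089, -1.09, -0.133]
wrist_force: [0.2, 0.8, -0.3]
width: 0.0005
finger_force: 0.0
```

```bash
python3 s.py
```

```text
17.225 [ 0.273 -0.757  2.549 -0.846  0.415  2.566] [0.446 0.074 0.109] [-3.089 -1.09  -0.133] [ 0.19  0.78 -0.31]
[[ 0.458 -0.086  0.885]
 [-0.061 -0.996 -0.065]
 [ 0.887 -0.024 -0.462]]
```

Request:
carry_out([
  [[-0.8, 0, -1.8], 0, 1],
])

```text
time: 17.35
tool_pos: [0.437, 0.0822, 0.1]
ee_rot: [-3.105, -1.061, -0.11]
wrist_force: [0.8, 0.2, -0.3]
width: 0.0001
finger_force: 0.0
```

Request:
carry_out([
  [[-0.8, 0, -1.8], 0, 1],
])

```text
time: 17.48
tool_pos: [0.4272, 0.0901, 0.091]
ee_rot: [-3.12, -1.031, -0.087]
wrist_force: [-0.0, 0.3, 0.2]
width: 0.0004
finger_force: 0.0
```

Request:
carry_out([
  [[-0.8, 0, -1.8], 0, 1],
])

```text
time: 17.6
tool_pos: [0.417, 0.0977, 0.0822]
ee_rot: [-3.134, -1.002, -0.064]
wrist_force: [-0.2, -0.3, 0.1]
width: 0.0004
finger_force: 0.0
```

Request:
carry_out([
  [[-0.8, 0, -1.8], 0, 1],
])

```text
time: 17.73
tool_pos: [0.4063, 0.105, 0.0736]
ee_rot: [3.134, -0.973, -0.041]
wrist_force: [0.1, 0.5, 0.3]
width: 0.0006
finger_force: 0.0
```

```bash
python3 s.py; python3 - <<'E'
from sim import *
o=robot=None
from bench import robot
o=robot.get_obs(); R=Ro.from_euler("xyz",o["ee_rot"]).as_matrix()
for z in(.06,.13,.23):
    for q in ik(np.array([.652,.064,z]),R,20): print(z,q.round(2))
E
```

```text
17.725 [ 0.45  -0.757  2.549 -0.793  0.59   2.566] [0.406 0.105 0.074] [ 3.134 -0.973 -0.041] [0.09 0.49 0.26]
[[ 0.563 -0.047  0.825]
 [-0.023 -0.999 -0.041]
 [ 0.826  0.004 -0.563]]
0.13 [ 0.06 -0.15  2.08 -0.36  0.26  1.98]
0.23 [ 0.06 -0.27  1.95 -0.2   0.49  1.8 ]
```

Request:
carry_out([
  [[-0.7, 0, -1.8], 0, 1],
])

```text
time: 17.85
tool_pos: [0.3957, 0.1117, 0.0657]
ee_rot: [3.12, -0.945, -0.018]
wrist_force: [0.1, -0.0, 0.9]
width: 0.0004
finger_force: 0.0
```

Request:
carry_out([
  [[-0.7, 0, -1.8], 0, 1],
])

```text
time: 17.98
tool_pos: [0.3849, 0.1181, 0.0581]
ee_rot: [3.107, -0.918, 0.005]
wrist_force: [0.1, -0.3, 0.6]
width: 0.0001
finger_force: 0.0
```

Request:
carry_out([
  [[-0.7, 0, -1.8], 0, 1],
])

```text
time: 18.1
tool_pos: [0.3738, 0.1241, 0.0508]
ee_rot: [3.094, -0.891, 0.029]
wrist_force: [-0.0, -0.0, 0.3]
width: 0.0003
finger_force: 0.0
```

```bash
python3 s.py; python3 - <<'E'
from sim import *
from bench import robot
o=robot.get_obs(); R=Ro.from_euler("xyz",o["ee_rot"]).as_matrix(); x=o["tool_pos"]
for t in([.652,.064,.055],[.652,.064,.13],[.652,.064,.23],[.57,.08,.055]):
    for q in ik(np.array(t),R,20): print(t,q.round(2))
    print((R.T@(np.array(t)-x)).round(3))
E
```

```text
18.1 [ 0.575 -0.757  2.549 -0.755  0.706  2.566] [0.374 0.124 0.051] [ 3.094 -0.891  0.029] [-0.02 -0.02  0.34]
[[ 0.629 -0.008  0.778]
 [ 0.018 -1.    -0.025]
 [ 0.778  0.03  -0.628]]
[0.652, 0.064, 0.055] [ 0.04 -0.02  2.09 -0.32  0.19  1.89]
[0.177 0.058 0.215]
[0.652, 0.064, 0.13] [ 0.04 -0.14  2.02 -0.16  0.38  1.73]
[0.235 0.06  0.168]
[0.652, 0.064, 0.23] [ 0.04 -0.25  1.89 -0.11  0.61  1.67]
[0.313 0.063 0.105]
[0.57, 0.08, 0.055] [ 0.11 -0.21  2.25 -0.48  0.24  2.09]
[0.126 0.043 0.151]
```

Request:
carry_out([
  [[0.025, 0.008, 0.03], 0, 1],
  [[0.05, 0.017, 0.06], 0, 1],
  [[0.075, 0.026, 0.09], 0, 1],
  [[0.1, 0.034, 0.12], 0, 1],
  [[0.126, 0.043, 0.151], 0, 1],
  [[0.126, 0.043, 0.151], 0, 1],
])

```text
time: 18.85
tool_pos: [0.5732, 0.0777, 0.0562]
ee_rot: [3.093, -0.893, 0.027]
wrist_force: [-0.6, -0.1, -0.2]
width: 0.0007
finger_force: 0.0
```

```bash
python3 s.py; python3 - <<'E'
from h import *
from scipy.spatial.transform import Rotation as Ro
s=robot.snapshot("side"); cv2.imwrite("pics/a1.png",cv2.resize(s["image"][100:320,180:480,::-1],(750,550)))
o=robot.get_obs(); R=Ro.from_euler("xyz",o["ee_rot"]).as_matrix()
print((R.T@(np.array([.648,.066,.055])-o["tool_pos"])).round(3),R.T@[0,0,.01])
E
```

```text
18.85 [ 0.102 -0.208  2.248 -0.475  0.237  2.082] [0.573 0.078 0.056] [ 3.093 -0.893  0.027] [-0.56 -0.1  -0.23]
[[ 0.627 -0.012  0.779]
 [ 0.017 -0.999 -0.028]
 [ 0.779  0.031 -0.626]]
[0.048 0.011 0.06 ] [ 0.00777746  0.00031219 -0.00627803]
```

View pics/a1.png

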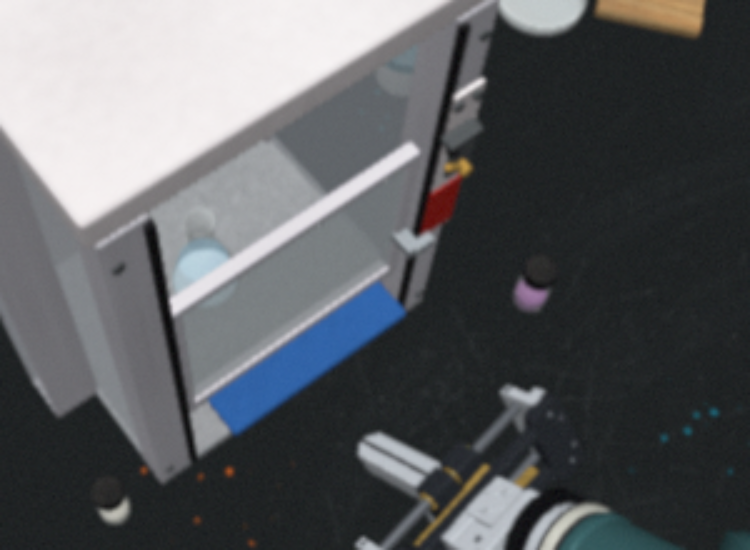

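The picture shows the closed fingers at crop (400,460), lined up below the middle of the lip, with the vials and flask undisturbed. Now going in under the lip.

Request:
carry_out([
  [[0.012, 0.003, 0.015], 0, 1],
  [[0.024, 0.006, 0.03], 0, 1],
  [[0.036, 0.009, 0.045], 0, 1],
  [[0.048, 0.011, 0.06], 0, 1],
  [[0.048, 0.011, 0.06], 0, 1],
])

```text
time: 19.52
tool_pos: [0.6468, 0.067, 0.0548]
ee_rot: [3.092, -0.891, 0.03]
wrist_force: [0.0, -1.5, -0.1]
width: 0.0003
finger_force: 0.0
```

Request:
carry_out([
  [[0.0023, 0, -0.0019], 0, 1],
  [[0.0047, 0, -0.0038], 0, 1],
  [[0.007, 0, -0.0057], 0, 1],
  [[0.0093, 0, -0.0075], 0, 1],
  [[0.0093, 0, -0.0075], 0, 1],
])

```text
time: 20.15
tool_pos: [0.6458, 0.0664, 0.0646]
ee_rot: [3.091, -0.888, 0.029]
wrist_force: [-2.2, 0.5, -0.5]
width: 0.0003
finger_force: 1.0
```

```bash
python3 s.py
```

```text
20.15 [ 0.052 -0.052  2.091 -0.31   0.226  1.889] [0.646 0.066 0.065] [ 3.091 -0.888  0.029] [-2.19  0.53 -0.51]
[[ 0.631 -0.01   0.776]
 [ 0.018 -0.999 -0.028]
 [ 0.776  0.032 -0.63 ]]
```

Request:
carry_out([
  [[0.0016, 0, -0.0013], 0, 1],
  [[0.0031, 0, -0.0025], 0, 1],
  [[0.0054, 0, -0.0044], 0, 1],
  [[0.0078, 0, -0.0063], 0, 1],
  [[0.0101, 0, -0.0082], 0, 1],
  [[0.0124, 0, -0.01], 0, 1],
])

```text
time: 20.9
tool_pos: [0.6457, 0.0665, 0.0803]
ee_rot: [3.091, -0.887, 0.029]
wrist_force: [-4.8, -1.8, -4.3]
width: 0.0002
finger_force: 3.4
```

```bash
python3 s.py; python3 - <<'E'
from h import *
s=robot.snapshot("side");P=pts(s);h=cv2.cvtColor(s["image"],cv2.COLOR_RGB2HSV)
m=(h[...,0]>105)&(h[...,0]<120)&(h[...,1]>150)&(P[...,0]>.58)&(P[...,0]<.7)&(P[...,1]>-.05)&(P[...,1]<.2)&(P[...,2]>.07)&(P[...,2]<.3)
print("lip top z",np.median(P[m],0).round(4),m.sum())
E
```

```text
20.9 [ 0.053 -0.08   2.078 -0.267  0.267  1.845] [0.646 0.067 0.08 ] [ 3.091 -0.887  0.029] [-4.76 -1.79 -4.32]
[[ 0.632 -0.011  0.775]
 [ 0.018 -0.999 -0.029]
 [ 0.775  0.032 -0.631]]
lip top z [0.6478 0.069  0.1131] 1457
```

The lip is up 15 mm and the wrist reads about 6 N. I'll keep rising slowly.

Request:
carry_out([
  [[0.0023, 0, -0.0019], 0, 1],
  [[0.0047, 0, -0.0038], 0, 1],
  [[0.007, 0, -0.0057], 0, 1],
  [[0.0093, 0, -0.0076], 0, 1],
  [[0.0116, 0, -0.0095], 0, 1],
  [[0.014, 0, -0.0113], 0, 1],
  [[0.0163, 0, -0.0132], 0, 1],
  [[0.0186, 0, -0.0151], 0, 1],
  [[0.021, 0, -0.017], 0, 1],
  [[0.0233, 0, -0.0189], 0, 1],
])

```text
time: 22.2
tool_pos: [0.6456, 0.0668, 0.1103]
ee_rot: [3.09, -0.887, 0.029]
wrist_force: [-4.5, -4.0, -5.6]
width: 0.0004
finger_force: 3.2
```

Request:
carry_out([
  [[0.0016, 0, -0.0013], 0, 1],
  [[0.0031, 0, -0.0025], 0, 1],
  [[0.0047, 0, -0.0038], 0, 1],
])

```text
time: 22.58
tool_pos: [0.6457, 0.067, 0.1164]
ee_rot: [3.09, -0.887, 0.029]
wrist_force: [-5.5, -4.2, -5.2]
width: 0.0005
finger_force: 3.2
```

Request:
carry_out([
  [[0.0016, 0, -0.0013], 0, 1],
  [[0.0031, 0, -0.0025], 0, 1],
  [[0.0047, 0, -0.0038], 0, 1],
])

```text
time: 22.95
tool_pos: [0.6457, 0.0672, 0.1224]
ee_rot: [3.09, -0.887, 0.029]
wrist_force: [-5.5, -3.8, -4.2]
width: 0.0006
finger_force: 3.2
```

Request:
carry_out([
  [[0.0016, 0, -0.0013], 0, 1],
  [[0.0031, 0, -0.0025], 0, 1],
  [[0.0047, 0, -0.0038], 0, 1],
])

```text
time: 23.32
tool_pos: [0.6458, 0.0673, 0.1286]
ee_rot: [3.09, -0.887, 0.029]
wrist_force: [-5.0, -4.7, -5.1]
width: 0.0004
finger_force: 3.1
```

Request:
carry_out([
  [[0.0016, 0.0003, -0.0013], 0, 1],
  [[0.0031, 0.0006, -0.0025], 0, 1],
  [[0.0047, 0.001, -0.0038], 0, 1],
])

```text
time: 23.7
tool_pos: [0.6458, 0.0672, 0.1347]
ee_rot: [3.091, -0.887, 0.029]
wrist_force: [-4.7, -2.4, -6.5]
width: 0.0001
finger_force: 3.4
```

Request:
carry_out([
  [[0.0016, 0, -0.0013], 0, 1],
  [[0.0031, 0, -0.0025], 0, 1],
])

```text
time: 23.95
tool_pos: [0.6458, 0.0673, 0.1387]
ee_rot: [3.09, -0.887, 0.029]
wrist_force: [-4.9, -3.3, -4.3]
width: 0.0006
finger_force: 3.3
```

Request:
carry_out([
  [[0.0016, 0, -0.0013], 0, 1],
  [[0.0031, 0, -0.0025], 0, 1],
])

```text
time: 24.2
tool_pos: [0.6458, 0.0673, 0.1427]
ee_rot: [3.09, -0.887, 0.029]
wrist_force: [-4.9, -3.1, -4.6]
width: 0.0005
finger_force: 3.3
```

Request:
carry_out([
  [[0.0016, 0, -0.0013], 0, 1],
  [[0.0031, 0, -0.0025], 0, 1],
])

```text
time: 24.45
tool_pos: [0.6458, 0.0673, 0.1466]
ee_rot: [3.09, -0.887, 0.029]
wrist_force: [-4.5, -2.7, -5.6]
width: 0.0004
finger_force: 3.3
```

Request:
carry_out([
  [[0.0016, 0, -0.0013], 0, 1],
  [[0.0031, 0, -0.0025], 0, 1],
])

```text
time: 24.7
tool_pos: [0.6458, 0.0674, 0.1506]
ee_rot: [3.09, -0.887, 0.029]
wrist_force: [-4.8, -4.0, -4.5]
width: 0.0001
finger_force: 3.3
```

Request:
carry_out([
  [[0.0016, 0, -0.0013], 0, 1],
  [[0.0031, 0, -0.0025], 0, 1],
])

```text
time: 24.95
tool_pos: [0.6458, 0.0674, 0.1545]
ee_rot: [3.09, -0.887, 0.029]
wrist_force: [-5.1, -3.8, -5.2]
width: 0.0006
finger_force: 3.3
```

Request:
carry_out([
  [[0.0016, 0, -0.0013], 0, 1],
  [[0.0031, 0, -0.0025], 0, 1],
])

```text
time: 25.2
tool_pos: [0.6455, 0.0675, 0.1576]
ee_rot: [3.09, -0.885, 0.029]
wrist_force: [-2.6, -3.9, -8.1]
width: 0.0005
finger_force: 3.5
```

Request:
carry_out([
  [[0.0008, 0.0003, -0.0006], 0, 1],
  [[0.0016, 0.0006, -0.0013], 0, 1],
])

```text
time: 25.45
tool_pos: [0.6456, 0.0675, 0.1597]
ee_rot: [3.091, -0.886, 0.029]
wrist_force: [-3.7, -3.1, -8.3]
width: 0.0006
finger_force: 4.2
```

Request:
carry_out([
  [[0.0008, 0, -0.0006], 0, 1],
  [[0.0016, 0, -0.0013], 0, 1],
])

```text
time: 25.7
tool_pos: [0.6457, 0.0675, 0.1619]
ee_rot: [3.091, -0.886, 0.029]
wrist_force: [-4.8, -3.8, -8.2]
width: 0.0005
finger_force: 4.2
```

Request:
carry_out([
  [[0.0008, 0, -0.0006], 0, 1],
  [[0.0016, 0, -0.0013], 0, 1],
])

```text
time: 25.95
tool_pos: [0.6457, 0.0675, 0.164]
ee_rot: [3.09, -0.886, 0.029]
wrist_force: [-4.8, -4.1, -7.2]
width: 0.0005
finger_force: 4.2
```

```bash
python3 s.py; python3 - <<'E'
from h import *
s=robot.snapshot("side");P=pts(s);h=cv2.cvtColor(s["image"],cv2.COLOR_RGB2HSV)
m=(h[...,0]>105)&(h[...,0]<120)&(h[...,1]>150)&(P[...,0]>.58)&(P[...,0]<.7)&(P[...,1]>-.05)&(P[...,1]<.2)&(P[...,2]>.07)&(P[...,2]<.3)
print("lip top z",np.median(P[m],0).round(4),m.sum())
cv2.imwrite("pics/b1.png",cv2.resize(s["image"][120:280,230:430,::-1],(750,600),interpolation=cv2.INTER_CUBIC))
E
```

```text
25.95 [ 0.056 -0.197  1.988 -0.159  0.471  1.73 ] [0.646 0.068 0.164] [ 3.09  -0.886  0.029] [-4.84 -4.11 -7.17]
[[ 0.632 -0.011  0.775]
 [ 0.018 -0.999 -0.029]
 [ 0.775  0.032 -0.632]]
lip top z [0.648  0.0687 0.1963] 1703
```

View pics/b1.png

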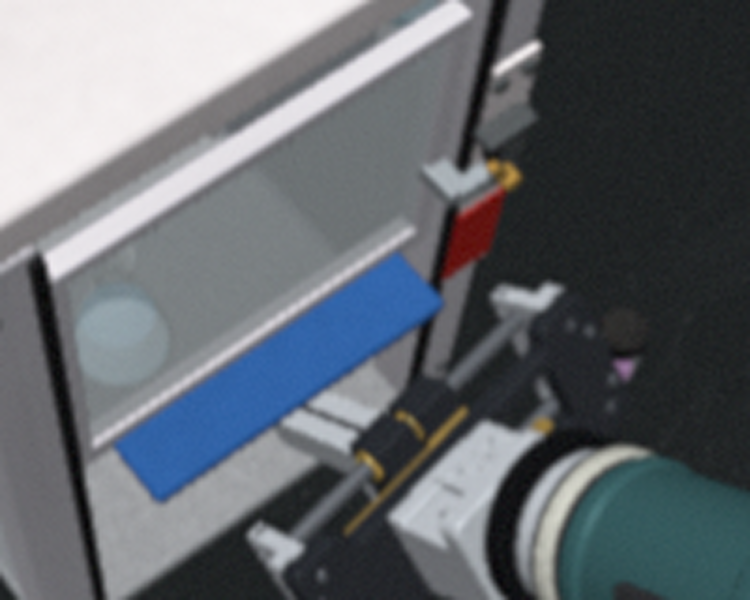

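The tab, at crop (460,180), is lifting the brass pawl at (505,175) and the force is up by about 3 N. I'll go on in small steps, watching for it to drop.

Request:
carry_out([
  [[0.0008, 0, -0.0006], 0, 1],
  [[0.0016, 0, -0.0013], 0, 1],
])

```text
time: 26.25
tool_pos: [0.6457, 0.0676, 0.1662]
ee_rot: [3.09, -0.886, 0.029]
wrist_force: [-5.3, -4.8, -6.2]
width: 0.0005
finger_force: 4.1
```

Request:
carry_out([
  [[0.0008, 0, -0.0006], 0, 1],
  [[0.0016, 0, -0.0013], 0, 1],
])

```text
time: 26.5
tool_pos: [0.6458, 0.0676, 0.1687]
ee_rot: [3.09, -0.887, 0.029]
wrist_force: [-6.7, -5.7, -5.7]
width: 0.0008
finger_force: 4.1
```

Request:
carry_out([
  [[0.0008, 0, -0.0006], 0, 1],
  [[0.0016, 0, -0.0013], 0, 1],
])

```text
time: 26.75
tool_pos: [0.6458, 0.0676, 0.1708]
ee_rot: [3.09, -0.887, 0.029]
wrist_force: [-6.7, -4.9, -6.3]
width: 0.0004
finger_force: 4.1
```

Request:
carry_out([
  [[0.0008, 0, -0.0006], 0, 1],
  [[0.0016, 0, -0.0013], 0, 1],
])

```text
time: 27.0
tool_pos: [0.6458, 0.0676, 0.1729]
ee_rot: [3.09, -0.887, 0.029]
wrist_force: [-7.0, -6.5, -6.4]
width: 0.0003
finger_force: 4.1
```

Request:
carry_out([
  [[0.0003, 0.0007, -0.0006], 0, 1],
  [[0.0005, 0.0014, -0.001], 0, 1],
])

```text
time: 27.25
tool_pos: [0.6458, 0.0673, 0.1747]
ee_rot: [3.092, -0.889, 0.028]
wrist_force: [-4.4, 0.3, -5.9]
width: 0.0004
finger_force: 4.0
```

Request:
carry_out([
  [[0.0008, 0, -0.0006], 0, 1],
])

```text
time: 27.38
tool_pos: [0.6458, 0.0674, 0.1756]
ee_rot: [3.092, -0.889, 0.029]
wrist_force: [-5.4, -1.9, -6.6]
width: 0.0002
finger_force: 4.0
```

Request:
carry_out([
  [[0.0008, 0, -0.0006], 0, 1],
])

```text
time: 27.5
tool_pos: [0.6458, 0.0674, 0.1766]
ee_rot: [3.092, -0.889, 0.029]
wrist_force: [-5.1, -1.8, -5.7]
width: 0.0002
finger_force: 4.0
```

Request:
carry_out([
  [[0.0008, 0, -0.0006], 0, 1],
])

```text
time: 27.62
tool_pos: [0.6459, 0.0674, 0.1779]
ee_rot: [3.092, -0.889, 0.029]
wrist_force: [-8.1, -0.8, -4.8]
width: 0.0005
finger_force: 4.0
```

Request:
carry_out([
  [[0.0008, 0, -0.0006], 0, 1],
])

```text
time: 27.75
tool_pos: [0.6459, 0.0674, 0.1791]
ee_rot: [3.092, -0.889, 0.029]
wrist_force: [-8.6, -1.6, -4.7]
width: 0.0005
finger_force: 4.1
```

Request:
carry_out([
  [[0.0005, 0, -0.001], 0, 1],
])

```text
time: 27.88
tool_pos: [0.6458, 0.0674, 0.1806]
ee_rot: [3.092, -0.89, 0.029]
wrist_force: [-5.6, -2.0, -4.6]
width: 0.0
finger_force: 3.4
```

```bash
python3 - <<'E'
from h import *
s=robot.snapshot("side");P=pts(s);h=cv2.cvtColor(s["image"],cv2.COLOR_RGB2HSV)
m=(h[...,0]>105)&(h[...,0]<120)&(h[...,1]>150)&(P[...,0]>.58)&(P[...,0]<.7)&(P[...,1]>-.05)&(P[...,1]<.2)&(P[...,2]>.07)&(P[...,2]<.3)
print("lip top z",np.median(P[m],0).round(4),m.sum(),robot.get_obs()["wrist_force"])
cv2.imwrite("pics/b2.png",cv2.resize(s["image"][125:205,320:420,::-1],(750,600),interpolation=cv2.INTER_CUBIC))
E
```

```text
lip top z [0.6482 0.069  0.2131] 1762 [-6.68871768 -1.98835273 -5.02445624]
```

View pics/b2.png

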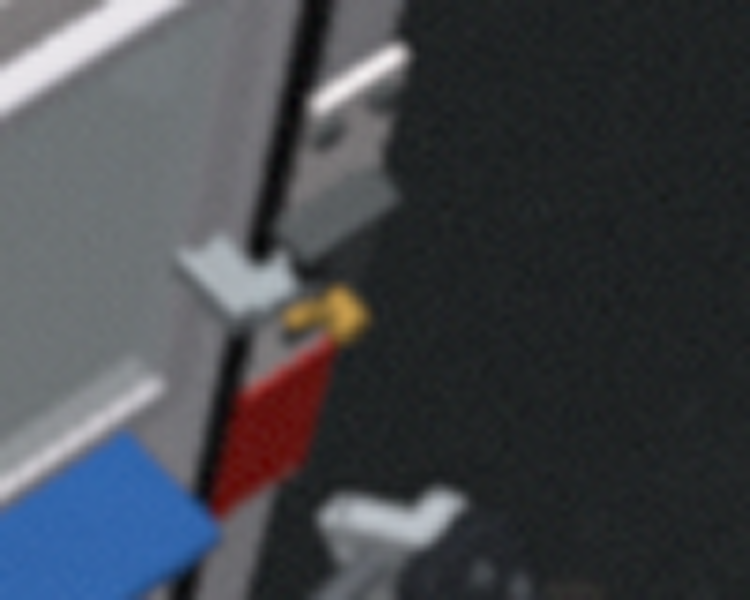

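The pawl at crop (330,310) has fallen back below the tab at (240,275), and finger_force dropped to 3.4. Small steps now to meet the stop.

Request:
carry_out([
  [[0.0008, 0, -0.0006], 0, 1],
])

```text
time: 28.05
tool_pos: [0.6458, 0.0674, 0.1813]
ee_rot: [3.092, -0.89, 0.029]
wrist_force: [-3.8, -3.0, -7.3]
width: 0.0004
finger_force: 3.8
```

Request:
carry_out([
  [[0.0008, 0, -0.0006], 0, 1],
])

```text
time: 28.18
tool_pos: [0.6457, 0.0674, 0.1817]
ee_rot: [3.092, -0.889, 0.029]
wrist_force: [-3.2, -1.7, -7.9]
width: 0.0006
finger_force: 3.9
```

Request:
carry_out([
  [[0.0004, 0, -0.0003], 0, 1],
])

```text
time: 28.3
tool_pos: [0.6456, 0.0674, 0.1818]
ee_rot: [3.092, -0.888, 0.029]
wrist_force: [-2.3, -1.9, -7.6]
width: 0.0006
finger_force: 4.0
```

Request:
carry_out([
  [[-0.0008, 0, 0.0006], 0, 1],
  [[-0.0016, 0, 0.0013], 0, 1],
  [[-0.0024, 0, 0.0019], 0, 1],
  [[-0.0031, 0, 0.0025], 0, 1],
])

```text
time: 28.8
tool_pos: [0.6461, 0.0673, 0.1797]
ee_rot: [3.092, -0.891, 0.029]
wrist_force: [-10.3, -0.5, -2.5]
width: 0.0003
finger_force: 4.1
```

Request:
carry_out([
  [[-0.0008, 0, 0.0006], 0, 1],
  [[-0.0016, 0, 0.0013], 0, 1],
  [[-0.0024, 0, 0.0019], 0, 1],
  [[-0.0031, 0, 0.0025], 0, 1],
])

```text
time: 29.3
tool_pos: [0.6461, 0.0673, 0.1758]
ee_rot: [3.092, -0.892, 0.029]
wrist_force: [-9.3, -0.7, -3.8]
width: 0.0003
finger_force: 4.1
```

```bash
python3 - <<'E'
from h import *
s=robot.snapshot("side");P=pts(s);h=cv2.cvtColor(s["image"],cv2.COLOR_RGB2HSV)
m=(h[...,0]>105)&(h[...,0]<120)&(h[...,1]>150)&(P[...,0]>.58)&(P[...,0]<.7)&(P[...,1]>-.05)&(P[...,1]<.2)&(P[...,2]>.07)&(P[...,2]<.3)
print("lip top z",np.median(P[m],0).round(4),m.sum(),robot.get_obs()["wrist_force"])
E
```

```text
lip top z [0.6479 0.0694 0.2084] 1730 [-9.20405252  0.49454341 -4.24746948]
```

Request:
carry_out([
  [[-0.001, 0, 0.0004], 0, 1],
  [[-0.002, 0, 0.0008], 0, 1],
  [[-0.003, 0, 0.0012], 0, 1],
  [[-0.004, 0, 0.0016], 0, 1],
])

```text
time: 29.85
tool_pos: [0.6463, 0.0674, 0.1742]
ee_rot: [3.092, -0.897, 0.029]
wrist_force: [-6.2, 0.4, -1.8]
width: 0.0001
finger_force: 2.4
```

```bash
cat > lip.py <<'E'
from h import *
s=robot.snapshot("side");P=pts(s);h=cv2.cvtColor(s["image"],cv2.COLOR_RGB2HSV)
m=(h[...,0]>105)&(h[...,0]<120)&(h[...,1]>150)&(P[...,0]>.58)&(P[...,0]<.7)&(P[...,1]>-.05)&(P[...,1]<.2)&(P[...,2]>.07)&(P[...,2]<.3)
o=robot.get_obs();print("lip top z",np.median(P[m],0).round(4),o["wrist_force"],o["finger_force"])
E
python3 lip.py
```

```text
lip top z [0.6481 0.0692 0.2071] [-6.24199886 -0.83782785 -1.41799485] 2.5516759647871368
```

Request:
carry_out([
  [[-0.001, 0, 0], 0, 1],
  [[-0.002, 0, 0], 0, 1],
  [[-0.003, 0, 0], 0, 1],
  [[-0.004, 0, 0], 0, 1],
])

```text
time: 30.4
tool_pos: [0.6432, 0.0669, 0.1694]
ee_rot: [3.091, -0.894, 0.029]
wrist_force: [-0.4, 0.2, 0.6]
width: 0.0008
finger_force: 0.0
```

```bash
python3 lip.py
```

```text
lip top z [0.6481 0.0692 0.2069] [-0.469605   -0.6608935  -0.83482255] 0.0
```

The contact is gone and the sash stays where it is. Withdrawing.

Request:
carry_out([
  [[-0.008, 0, 0], 0, 1],
  [[-0.016, 0, 0], 0, 1],
  [[-0.035, 0, -0.02], 0, 1],
  [[-0.055, 0, -0.045], 0, 1],
  [[-0.075, 0, -0.07], 0, 1],
  [[-0.08, 0, -0.08], 0, 1],
  [[-0.08, 0, -0.08], 0, 1],
  [[-0.08, 0, -0.08], 0, 1],
])

```text
time: 31.45
tool_pos: [0.5304, 0.0675, 0.156]
ee_rot: [3.091, -0.891, 0.029]
wrist_force: [-0.3, -0.0, 1.1]
width: 0.0003
finger_force: 0.0
```

```bash
python3 lip.py; python3 s.py; python3 - <<'E'
from h import *
s=robot.snapshot("side"); cv2.imwrite("pics/e1.png",cv2.resize(s["image"][100:320,180:480,::-1],(750,550)))
E
```

```text
lip top z [0.648  0.0693 0.207 ] [ 0.40964739 -0.05949147 -0.54922303] 0.0
31.5 [ 0.079 -0.507  2.216 -0.171  0.551  1.749] [0.53  0.067 0.156] [ 3.091 -0.89   0.029] [ 0.41 -0.06 -0.55]
[[ 0.629 -0.01   0.777]
 [ 0.018 -0.999 -0.028]
 [ 0.777  0.032 -0.629]]
```

View pics/e1.png

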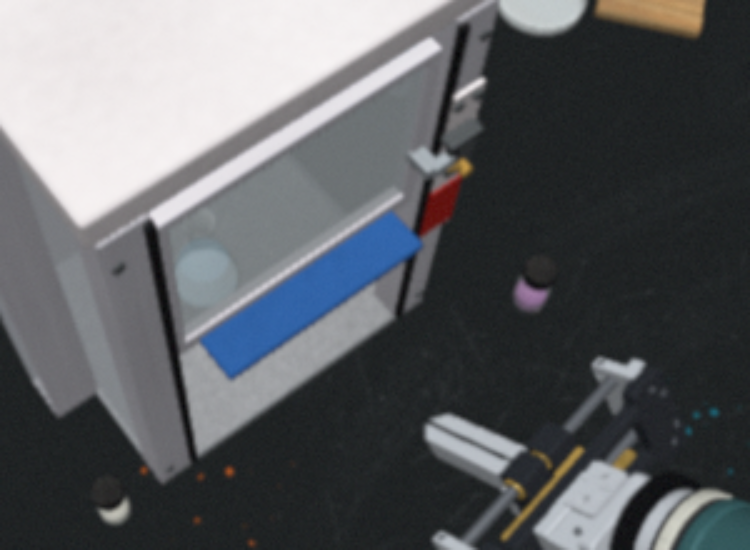

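The sash stands up by itself, with its tab at crop (430,160) on the brass pawl. The fingers are clear at (470,440), and the vials and flask have not moved.

```bash
python3 -c "
from bench import robot
print(robot.close_job())"
```

```text
the job is handed in; nothing more can be done
None
```

I raised the sash past the catch to the rubber stop and eased it down. It now rests on the catch by itself, about 9 mm above the middle of the red mark, with the arm clear, and the job was handed in at about 31.5 s; no verdict came back.

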